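# Take the hanging square panel down and rack it

## Robot

A 6-joint arm with a two-finger parallel gripper is mounted at the origin on the work surface. World frame = base frame: x ahead of the robot, y to its left, z up, the work surface at z = 0. Lengths are in m, angles in degrees, forces in N, time in s.
With the tool pointing down it reaches from about 0.2 to 0.875 m from the base axis. Payload 3.4 kg.
Tool frame: the origin (TCP) lies midway between the tips of the shut fingers; the grasp point (between the pads) lies behind it (manip.pinch_z is the z of the grasp point in the tool frame, in m); z points along the fingers, y is the line along which they close (so a half turn about z gives the same grasp; the last joint's range is limited). The gripper opens to 94 mm and grips with 3 to 60 N. Pads are 16 mm wide; open, the fingers measure 119 mm over their backs; the gripper's body (75 mm by 177 mm) begins 78 mm behind the grasp point.
Start: joints at [62.739, 15.808, 86.224, -0, 77.962, -6.933], TCP at [0.2, 0.539, 0.205] pointing down, gripper open.
Joint ranges: [-165.64, 165.64], [-43.16, 119.46], [12.63, 154.43], [-67.54, 247.53], [6.08, 155.33], [-154.97, 154.97]. Speed limits (degrees/s): [147.25, 147.25, 180, 180, 180, 180].

## Interface

Orientations are given as [roll, pitch, yaw] about the fixed x, y, z axes, in that order (R = Rz(yaw) Ry(pitch) Rx(roll)).
In Python, from cell import manip gives the robot as it stands.
- The arm moves only by the shell command python3 -m jog 'ROWS' [FORCE]. ROWS is JSON, one flat list of numbers, 7 for each row, row after row: the turn, a rotation vector about the tool's x, y, z in rad, then the shift along the tool's x, y, z in mm, then the opening, from 0 (shut) to 1 (fully open). A call has 1 to 10 rows; each row is the pose to reach, as a shift and turn from the pose commanded when the call began, along the tool's axes at that moment; what a row does not reach only later rows make up. A row lasts 1/8 s, in which the tool goes at most 62.5 mm and 10.7 degrees, less where a joint would pass 70% of its speed; a pose out of reach is approached as far as the arm can. A call with a gripper value outside its range is refused whole. The fingers move at their own pace and stop on an object; FORCE is the grip in N (left out, the last holds). Time passes only in rows, so rows that repeat a pose let the fingers close. It gives the time, the measured TCP pose, the force, the opening and the grip force at its end, in the units of the state.
- manip.observe(): the state, without advancing time (a new reading comes with each control period).
- manip.grab_frame(name): name is "scene" or "top" or "wrist"; returns the picture (420x560x3 uint8, red, green, blue); there is no depth.
- manip.get_calibration(name): a dict with "fx", "fy", "cx", "cy" (pixels), "xyz" and "attitude" of the camera in the world. Camera axes: x right, y down, z forward; pixel columns grow to the right and rows downward; lengths in m; the calibration is good to about 2 mm. A picture is of the moment at which its call begins: read the wrist's pose just before it. get_calibration takes no time and is no camera call; for the wrist camera it gives the pose at the moment of the call.
- manip.close_job(): hands the job in; it is judged then, once.
Trained networks look in the newest picture that a camera, given by its name, has taken for a name from the list of things; names that differ only in an ending like _2 or _b are one class to them, and where a whole thing is asked for, a point or a joint stands for the part that bears it (a point fixed in the world has none). Each returns a list of dicts, best first, with "p" (0 to 1); they miss things now and then, are a little off and sometimes report something else, mostly with a low value. They report only what shows in the picture. A call takes as long as a camera call. They do not tell look-alikes from the thing itself.
- manip.masks_of(query, camera): "pixels" (420x560 bool, what is visible of it).
- manip.landmark_of(query, camera): "at" ([x, y, z] in m, in world coordinates, good to about 4 mm: a listed point, or the origin of a listed thing).
The state is a dict: "time": time; "qpos": joint angles; "dq": joint speeds; "joint_efforts": joint torques, N m; "position": TCP position; "tcp_rot": TCP orientation; "wrist_force": force on the tool from outside, world axes, zero at the start; "wrist_torque": the same for the moment, N m; "gripper_width": finger opening in m; "finger_force": force on a finger pad.
Only numpy, scipy, OpenCV 4.12 (cv2) and the standard library are available. Lean on these libraries where they do the work, as an engineer would, in place of code of your own. Each camera call takes 0.05 s, during which the arm holds its last target. There are 200 camera calls.

## Task

Take the square leaded-glass panel down from the display stand: lift its hanger up and over the upturned tip of the hook, then turn the panel so that its sides are plumb and stand it gently, upright and centred, fully down in either free slot of the notched wooden rack, hanger at an upper corner. It is glass: do not wrench it on the hook or drop it. Leave the round panel hanging and the two racked panels and the other things on the bench as they are.

Things in the scene. Friction and masses are not known exactly. Their poses are not given: they have to be found in the camera images.
- square_panel: Loose leaded slab-glass panel, 0.28 kg, hung by a corner like a diamond: 110 x 110 mm, 12 mm thick with flat faces, in a zinc frame with a rounded outer edge. Origin at its centre. x: the panel's normal; z: towards the corner with the hanger (75 mm from the origin, up while hanging); y: the other diagonal. Its straight sides lie 55 mm from the origin, at 45 degrees to y and z.
- hanger (a point): Apex of the square panel's hanger where the hook's wire sits, 108 mm from the panel's centre along its z. The hanger is a pointed loop of 5 mm wire in the panel's plane; its opening is 16 mm wide and 36 mm high. Raised 12 mm it clears the hook's tip; raised 28 mm the frame's corner meets the hook from below; so raise it about 20 mm, then draw it off towards the stand's -x.
- round_panel: Loose round leaded-glass panel, 112 mm in diameter and 12 mm thick with the same hanger, hanging on the stand's other hook, 200 mm from the square one. Origin at its centre, x its normal, z up through its hanger. Stays where it is.
- stand: Fixed display stand. Origin under its post, on the table; hooks point to its -x, z up. Wooden foot x -90 to 60, y -120 to 120, 20 mm high; 18 mm post at the origin; 16 mm cross bar along y, 250 mm long, 252 mm high. Two hooks at y = +100 and -100 mm carry the panels, which face along x; which panel is on which hook varies.
- hook_left (a point): Middle of the level part of the hook at the stand's y = +100 mm: 6 mm steel wire, its centre 240 mm above the table, at the stand's x = -72.5 mm. The level part is 15 mm long; towards -x the wire then turns up 45 degrees to a tip 20 mm from this point and 12 mm higher.
- hook_right (a point): The same on the hook at the stand's y = -100 mm.
- rack: Fixed wooden rack 245 (x) x 110 (y) mm. Origin under its centre, z up. A 12 mm base board carries two notched bearers, 22 mm wide, at y = +28 and -28 mm, tops 52 mm above the table. They form four slots along y, 18 mm wide, 40 mm deep, at x = -82.5, -27.5, 27.5 and 82.5 mm. The second and fourth hold other panels; the first and third are free.
- slot_1 (a point): Centre of the floor of the first slot (free), at the rack's x = -82.5 mm, y = 0, 12 mm above the table. A panel stands in it with its normal along the rack's x; let go, it leans against one side of the slot (up to about 8 degrees).
- slot_3 (a point): Centre of the floor of the third slot (free), at the rack's x = +27.5 mm, between the two racked panels.
- tall_panel: Loose leaded panel 112 wide x 128 tall x 12 mm, standing in the rack's second or fourth slot. Origin at its centre, x its normal. Stays.
- wide_panel: Loose leaded panel 130 wide x 92 tall x 12 mm, in the other of those slots. Origin at its centre, x its normal. Stays.
- oil_bottle: Small amber bottle, 42 mm in diameter, 95 mm tall, near the bench's left side. Origin under its centre. Bystander.
- flux_jar: White jar with a black lid, 60 mm in diameter, 60 mm tall, on the right side. Origin under its centre. Bystander.
- solder_spool: Spool of solder, 60 mm in diameter, 44 mm tall, beyond the middle of the bench. Origin under its centre. Bystander.
- running_pliers: Pliers about 180 mm long lying flat, 22 mm high, on the left side. Origin near their pivot. Bystander.
- flux_brush: Flat brush with a wooden handle, 180 mm long, lying on the right side. Origin under its middle. Bystander.
Not all that is in view belongs to the job. What is shaped like the square_panel but green or yellow is not meant.

How it is judged (in metres and radians):
On the way:
1. the square panel is held in the gripper, lifted clear of its hook (contact force between the fingers and square_panel above 1 N and contact force between square_panel and stand below 0.1 N and height (world z) of square_panel above 0.1 m and distance of square_panel from where it was at the start of the episode above 0.05 m), for 0.2 s.
At the end, for the whole second after the job is handed in: The square panel stands at rest on a side on the floor of a free slot (centre 62 to 71 mm above the rack's underside), within 20 mm of the slot's centre, square to it within 0.25 rad, sides plumb within 0.085 rad, hanger at an upper corner. The round panel (30 mm) and racked panels (20 mm) unmoved ((horizontal distance between square_panel and slot_1 below 0.02 m or horizontal distance between square_panel and slot_3 below 0.02 m) and z of square_panel in the frame of rack between 0.062 and 0.071 m and angle between square_panel's own z axis and vertical between 0.7 and 0.87 rad and angle between the x axis of square_panel and the x axis of rack, either way round below 0.25 rad and linear speed of square_panel below 0.02 m/s and angular speed of square_panel below 0.1 rad/s and distance of round_panel from where it was at the start of the episode below 0.03 m and distance of each of tall_panel, wide_panel from where it was at the start of the episode below 0.02 m); the robot touches nothing.
It fails at once if the square panel is wrenched on the hook or knocked against the stand (over 30 N) (contact force between square_panel and stand above 30 N).
It fails at once if the square panel is dropped (let go and falling faster than 0.45 m/s, a drop of about 10 mm) or pressed into the rack with over 50 N (contact force between square_panel and rack above 50 N or (contact force between the fingers and square_panel below 0.05 N and linear speed of square_panel above 0.45 m/s)).
It fails at once if the square panel falls (its centre under 40 mm high) or is knocked against another panel (over 15 N) (height (world z) of square_panel below 0.04 m or contact force between square_panel and tall_panel above 15 N or contact force between square_panel and wide_panel above 15 N or contact force between square_panel and round_panel above 15 N).
It fails at once if the round panel is moved more than 30 mm (distance of round_panel from where it was at the start of the episode above 0.03 m).
It fails at once if a racked panel is moved more than 20 mm or another thing on the bench more than 30 mm (distance of any of tall_panel, wide_panel from where it was at the start of the episode above 0.02 m or distance of any of oil_bottle, flux_jar, solder_spool, running_pliers, flux_brush from where it was at the start of the episode above 0.03 m).
It also fails if it takes over 56 s, if anything falls off the work surface, if the arm or the gripper's body presses on something with over 40 N, if the wrist force passes 120 N, or if a joint passes its speed limit or range.

## Working session

There is one attempt and no reset: what is moved stays moved. The work goes in short steps, Python scripts to look and compute and a shell command to move; the robot and the scene stay as the last step left them, time stands still between calls to the robot, and variables do not carry over. Pictures are saved under pics/ and viewed, at most 10 in all, crops included, and the job is handed in when it is done.

```bash
mkdir -p pics; ls; python3 - <<'E'
from cell import manip
import cv2,numpy as np
s=manip.observe();print({k:np.round(v,3).tolist() for k,v in s.items()},manip.pinch_z)
a=manip.grab_frame("scene");b=manip.grab_frame("top")
cv2.imwrite("pics/a.png",cv2.cvtColor(cv2.resize(np.vstack([a,b]),(800//1,1200))[:, :],cv2.COLOR_RGB2BGR)[:600])
cv2.imwrite("pics/b.png",cv2.resize(b,(800,600))[:,:,::-1])
for c in("scene","top"):
  k=manip.get_calibration(c);print(c,k)
  for q in "square_panel hanger round_panel stand hook_left hook_right rack slot_1 slot_3 tall_panel wide_panel".split():
    print(q,[(np.round(d["at"],3).tolist(),round(d["p"],2)) for d in manip.landmark_of(q,c)][:3])
print(manip.observe()["time"])
E
```

```text
pics
{'time': 0.0, 'qpos': [62.736, 15.845, 86.294, 0.002, 77.963, -6.932], 'dq': [-0.023, -0.018, -0.038, -0.056, -0.087, 0.096], 'joint_efforts': [0.001, -40.459, -23.723, 0.071, 0.034, -0.0], 'position': [0.2, 0.539, 0.205], 'tcp_rot': [-179.899, -0.014, 159.668], 'wrist_force': [0.523, -0.52, -0.529], 'wrist_torque': [-0.014, -0.02, -0.012], 'finger_force': 0.0, 'gripper_width': 0.094} -0.0188
scene {'fx': 513.4096540886799, 'fy': 513.4096540886799, 'cx': 282.8075317844429, 'cy': 220.0571437467661, 'xyz': array([ 1.32106225, -0.66782499,  0.95746225]), 'attitude': array([-126.15179905,   -1.08385303,   51.84678391])}
square_panel [([0.501, 0.26, 0.131], 0.95), ([0.18, 0.343, 0.076], 0.77), ([0.663, 0.403, 0.074], 0.62)]
hanger [([0.182, 0.342, 0.183], 0.9), ([0.5, 0.262, 0.238], 0.89), ([0.658, 0.404, 0.186], 0.69)]
round_panel [([0.504, 0.066, 0.149], 0.84)]
stand [([0.576, 0.164, -0.001], 0.84)]
hook_left []
hook_right [([0.505, 0.061, 0.24], 0.65), ([0.5, 0.261, 0.241], 0.3)]
rack [([0.594, -0.196, -0.002], 0.93)]
slot_1 [([0.512, -0.177, 0.009], 0.81), ([0.624, -0.197, 0.015]
[... 492 characters left out ...]
 0.92), ([0.566, -0.187, 0.074], 0.74)]
hanger [([0.504, 0.26, 0.236], 0.77), ([0.658, 0.398, 0.187], 0.75), ([0.184, 0.343, 0.183], 0.64)]
round_panel [([0.505, 0.065, 0.152], 0.52)]
stand [([0.574, 0.167, 0.002], 0.85)]
hook_left [([0.498, 0.258, 0.245], 0.94)]
hook_right [([0.503, 0.063, 0.24], 0.63), ([0.624, -0.195, 0.013], 0.34)]
rack [([0.601, -0.191, 0.002], 0.95)]
slot_1 [([0.622, -0.196, 0.012], 0.72), ([0.52, -0.172, 0.012], 0.64), ([0.502, 0.066, 0.15], 0.57)]
slot_3 [([0.622, -0.196, 0.012], 0.72), ([0.52, -0.172, 0.012], 0.64), ([0.502, 0.066, 0.15], 0.57)]
tall_panel [([0.566, -0.191, 0.076], 0.69)]
wide_panel [([0.674, -0.209, 0.058], 0.61), ([0.505, 0.264, 0.128], 0.46)]
1.2
```

View pics/a.png

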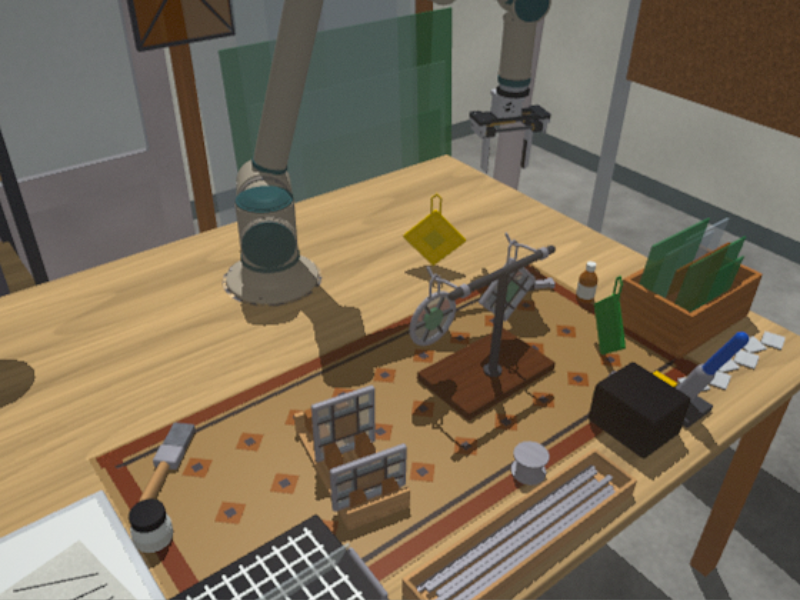

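View pics/b.png

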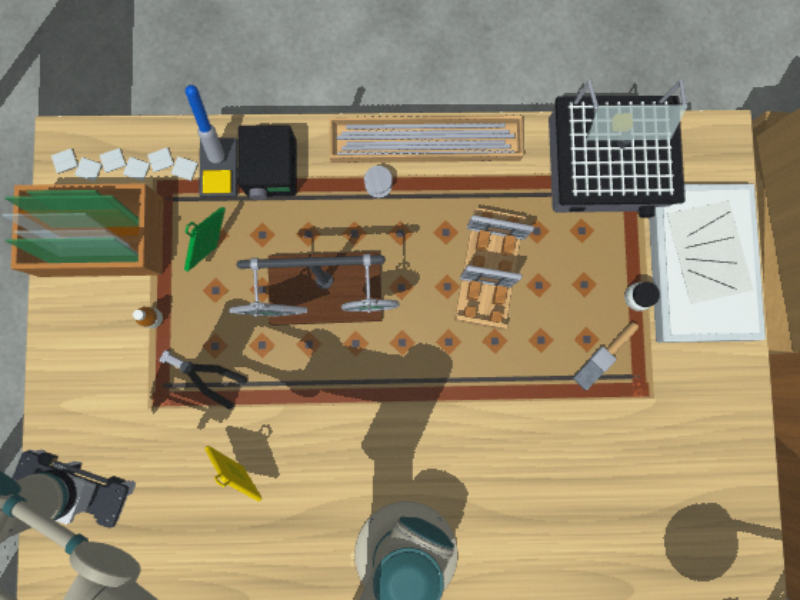

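Look-alikes: yellow diamond at scene (435,238), green at (610,320), and the zinc panel on the stand at (508,295). The last fits, being clear, in a zinc frame and on the left hook, so I'll confirm it in a crop and measure its yaw.

```bash
cat > h.py <<'E'
from cell import manip
import cv2,numpy as np
from scipy.spatial.transform import Rotation as R
def rot(e): return R.from_euler('xyz',e,degrees=True)
def tool(): s=manip.observe(); return np.array(s["position"]),rot(s["tcp_rot"])
def Rt(z,y):   # tool rotation from z axis and approximate y
    z=np.array(z,float);z/=np.linalg.norm(z);y=np.array(y,float);y-=z*(y@z);y/=np.linalg.norm(y)
    return R.from_matrix(np.c_[np.cross(y,z),y,z])
def rel(p,r):
    p0,r0=tool(); d=r0.inv()*r
    print("turn",np.round(d.as_rotvec(),3).tolist(),"deg",round(np.degrees(d.magnitude()),1),"shift",np.round(r0.inv().apply(np.array(p)-p0)*1000,1).tolist())
def ray(k,uv,z=None,x=None):
    d=rot(k["attitude"]).apply([(uv[0]-k["cx"])/k["fx"],(uv[1]-k["cy"])/k["fy"],1]);o=np.array(k["xyz"])
    t=(z-o[2])/d[2] if z is not None else (x-o[0])/d[0]
    return o+t*d
def px(k,P):
    c=rot(k["attitude"]).inv().apply(np.atleast_2d(P)-k["xyz"]);return c[:,:2]/c[:,2:]*[k["fx"],k["fy"]]+[k["cx"],k["cy"]]
E
python3 - <<'E'
from h import *
a=manip.grab_frame("scene");b=manip.grab_frame("top")
c1=cv2.resize(a[145:265,270:410],None,fx=4,fy=4,interpolation=3)[:, :400]
c1=cv2.resize(a[150:270,300:400],(400,480),interpolation=3);c2=cv2.resize(b[170:242,155:215],(400,480),interpolation=3)
cv2.imwrite("pics/c.png",np.hstack([c1,c2])[:,:,::-1])
k=manip.get_calibration("top")
for m in manip.masks_of("square_panel","top"):
  v,u=np.nonzero(m["pixels"]);i,j=u.argmin(),u.argmax()
  A,B=[ray(k,(u[n],np.median(v[u==u[n]])),z=.131) for n in(i,j)]
  print(m["p"],len(u),u.mean(),v.mean(),A.round(3),B.round(3),np.degrees(np.arctan2(*(B-A)[:2])))
# rack yaw
print(px(k,[[.502,.262,.131],[.516,-.175,.052],[.623,-.196,.052]]).round(0))
rel([.56,-.16,.40],Rt([0,0,-1],[1,-.18,0]))
E
```

```text
0.93 616 142.26623376623377 166.9724025974026 [0.592 0.426 0.131] [0.7   0.349 0.131] 125.54327843537159
0.81 566 162.12544169611309 331.3462897526502 [0.235 0.38  0.131] [0.145 0.279 0.131] -138.10899416059354
0.71 351 188.93447293447292 216.32763532763533 [0.503 0.333 0.131] [0.501 0.189 0.131] -179.05791163301532
0.29 391 449.02813299232736 206.81329923273657 [ 0.516 -0.442  0.131] [ 0.52  -0.511  0.131] 177.35055813514012
[[188. 217.]
 [339. 212.]
 [345. 177.]]
turn [0.0, -0.0, 1.394] deg 79.9 shift [-580.7, -530.5, -194.6]
```

View pics/c.png

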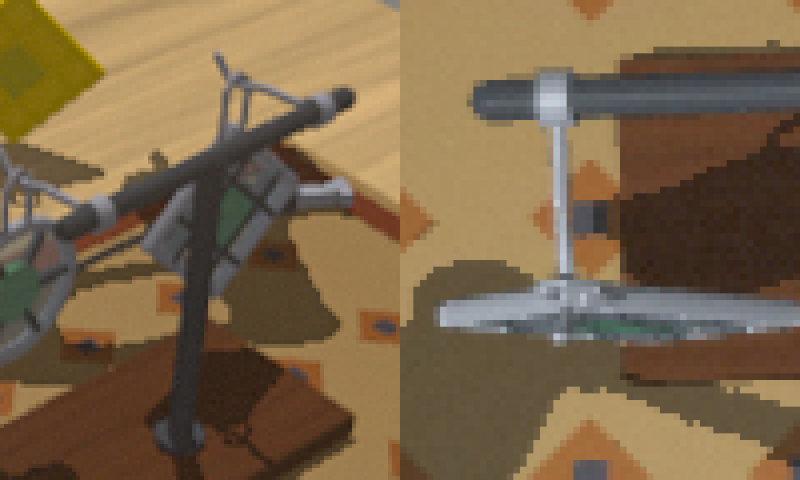

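The crop confirms it: the clear/zinc diamond hangs on the left hook (crop centre ~(225,215)), and seen from the top it is edge-on, nearly square to x. I'll look at the rack from above first.

```bash
python3 -m jog '[0,0,0,0,0,-60,1, 0,0,0,0,0,-120,1, 0,0,0,0,0,-195,1, 0,0,0.18,-60,-50,-195,1, 0,0,0.36,-105,-95,-195,1, 0,0,0.54,-150,-140,-195,1, 0,0,0.72,-195,-180,-195,1, 0,0,0.9,-240,-220,-195,1, 0,0,1.08,-290,-265,-195,1, 0,0,1.26,-330,-310,-195,1]' 30
python3 - <<'E'
from h import *
rel([.56,-.16,.40],Rt([0,0,-1],[1,-.18,0]))
E
```

```text
time: 2.6
position: [0.3958, 0.1472, 0.4006]
tcp_rot: [179.9, -0.0, 87.2]
wrist_force: [1.2, 0.7, -0.4]
gripper_width: 0.0939
finger_force: 0.0
turn [0.001, -0.0, 0.128] deg 7.4 shift [-298.6, 179.2, 0.6]
```

```bash
python3 -m jog '[0,0,0.1,-50,30,0,1, 0,0,0.12,-100,60,0,1, 0,0,0.128,-150,90,0,1, 0,0,0.128,-200,120,0,1, 0,0,0.128,-250,150,0,1, 0,0,0.128,-285,172,0,1, 0,0,0.128,-299,179,0,1, 0,0,0.128,-299,179,0,1]'
python3 - <<'E'
from h import *
k=manip.get_calibration("wrist");a=manip.grab_frame("wrist");print(k)
for q in "rack slot_1 tall_panel wide_panel".split():
    print(q,[(np.round(d["at"],3).tolist(),round(d["p"],2)) for d in manip.landmark_of(q,"wrist")][:3])
# overlay model of bearer tops
im=cv2.resize(a,(800,600));th=np.radians(-10.5);X=np.array([np.cos(th),np.sin(th)]);Y=np.array([-X[1],X[0]]);c=np.array([.597,-.191])
def w(x,y,z): return np.r_[c+x/1000*X+y/1000*Y,z]
for s in(-82.5,27.5):
  for yb in(28,-28):
    q=px(k,[w(s-9,yb-11,.052),w(s+9,yb-11,.052),w(s+9,yb+11,.052),w(s-9,yb+11,.052)])*800/560
    cv2.polylines(im,[q.astype(int)],True,(255,0,0),1)
q=px(k,[w(-122.5,-55,.012),w(122.5,-55,.012),w(122.5,55,.012),w(-122.5,55,.012)])*800/560
cv2.polylines(im,[q.astype(int)],True,(0,0,255),1)
cv2.imwrite("pics/d.png",im[:,:,::-1])
E
```

```text
time: 3.6
position: [0.5607, -0.1576, 0.4]
tcp_rot: [-179.9, -0.1, 80.1]
wrist_force: [-0.3, 0.3, 0.3]
gripper_width: 0.094
finger_force: 0.0
{'fx': 354.5282654005134, 'fy': 354.5282654005134, 'cx': 284.39968513693253, 'cy': 210.7447736613822, 'xyz': array([ 0.57330744, -0.08794111,  0.57968657]), 'attitude': array([ 1.65892017e+02,  8.38869981e-02, -9.88374672e+00])}
rack [([0.593, -0.194, -0.0], 0.89)]
slot_1 [([0.623, -0.199, 0.012], 0.85), ([0.514, -0.177, 0.01], 0.61)]
tall_panel [([0.565, -0.181, 0.074], 0.86), ([0.513, -0.176, 0.011], 0.37)]
wide_panel [([0.68, -0.211, 0.058], 0.75)]
```

View pics/d.png

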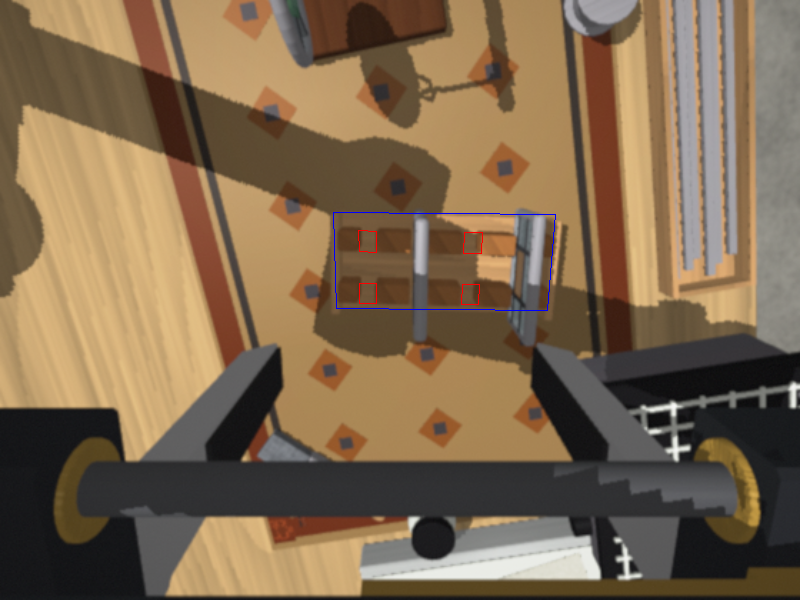

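The rack is at (333-560, 213-313), with slot 1 at the left. The model is a few pixels off, so I'll enlarge to refine it.

```bash
python3 - <<'E'
from h import *
k=manip.get_calibration("wrist");a=manip.grab_frame("wrist")
u0,v0,f=225,140,4.5
im=cv2.resize(a[v0:v0+90,u0:u0+175],None,fx=f,fy=f,interpolation=2);im=(255*(im/255.)**.5).astype(np.uint8)
th=np.radians(-10.5);X=np.array([np.cos(th),np.sin(th)]);Y=np.array([-X[1],X[0]]);c=np.array([.597,-.191])
def w(x,y,z): return np.r_[c+x/1000*X+y/1000*Y,z]
def dr(P,col):
  q=((px(k,P)-[u0,v0]+.5)*f).astype(int);cv2.polylines(im,[q],True,col,1);print(q.tolist())
for s in(-82.5,27.5):
  for yb in(28,-28): dr([w(s-9,yb-11,.052),w(s+9,yb-11,.052),w(s+9,yb+11,.052),w(s-9,yb+11,.052)],(255,0,0))
dr([w(-122.5,-55,.012),w(122.5,-55,.012),w(122.5,55,.012),w(-122.5,55,.012)],(0,0,255))
cv2.imwrite("pics/e.png",im[:,:,::-1])
E
```

```text
[[120, 168], [174, 169], [174, 102], [120, 102]]
[[122, 330], [174, 331], [174, 268], [121, 267]]
[[450, 172], [503, 173], [507, 107], [452, 106]]
[[443, 334], [495, 335], [498, 272], [445, 272]]
[[48, 344], [711, 352], [736, 52], [41, 42]]
```

View pics/e.png

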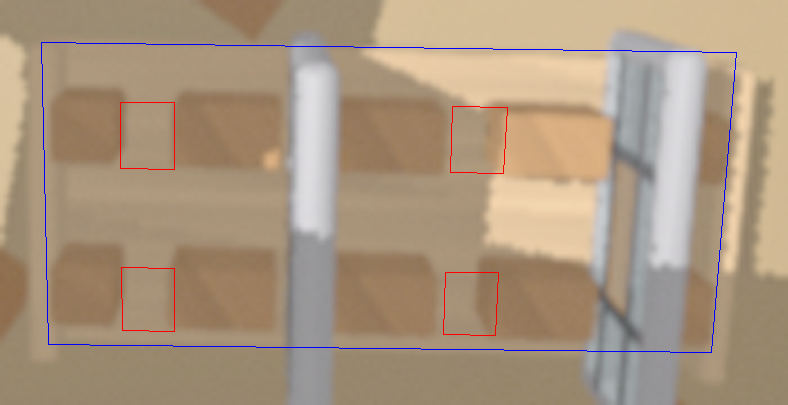

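Slot 1 comes out at (0.516,-0.176) with rack yaw about -11.5°. After allowing for visible block walls, this agrees with the networks. Now to the panel.

```bash
python3 - <<'E'
from h import *
rel([.48,.42,.36],Rt([0,-1,-1],[1,0,0]))
rel([.48,.42,.40],Rt([0,-.1,-1],[1,0,0]))
E
```

```text
turn [-0.066, -0.783, -0.162] deg 46.0 shift [554.2, -176.9, 41.1]
turn [-0.007, -0.099, -0.17] deg 11.3 shift [554.2, -176.9, 1.1]
```

```bash
python3 -m jog '[0,0,-0.05,50,-16,0,0.6, 0,0,-0.1,105,-34,0,0.6, 0,-0.05,-0.17,160,-52,0,0.6, 0,-0.1,-0.17,220,-70,0,0.6, 0,-0.1,-0.17,280,-90,0,0.6, -0.01,-0.1,-0.17,340,-108,0,0.6, -0.01,-0.1,-0.17,400,-128,0,0.6, -0.01,-0.1,-0.17,460,-147,0,0.6, -0.01,-0.1,-0.17,515,-165,0,0.6, -0.01,-0.1,-0.17,554,-177,0,0.6]'
python3 - <<'E'
from h import *
rel([.502,.362,.233],Rt([0,-1,-1],[1,0,0]))
rel([.502,.42,.36],Rt([0,-1,-1],[1,0,0]))
E
```

```text
time: 5.15
position: [0.4794, 0.4216, 0.4006]
tcp_rot: [179.9, 5.7, 90.1]
wrist_force: [0.5, 0.8, 0.3]
gripper_width: 0.0564
finger_force: 0.0
turn [0.002, -0.686, 0.001] deg 39.3 shift [-42.6, 22.2, 172.7]
turn [0.002, -0.686, 0.001] deg 39.3 shift [2.5, 22.5, 40.6]
```

```bash
python3 -m jog '[0,-0.17,0,0,10,20,0.6, 0,-0.34,0,2,20,40,0.6, 0,-0.52,0,2,22,41,0.6, 0,-0.686,0,2,22,41,0.6, 0,-0.686,0,-10,22,75,0.6, 0,-0.686,0,-24,22,120,0.6, 0,-0.686,0,-36,22,155,0.6, 0,-0.686,0,-43,22,173,0.6, 0,-0.686,0,-43,22,173,0.6, 0,-0.686,0,-43,22,173,0.6]'
python3 - <<'E'
from h import *
print(manip.observe()["qpos"])
rel([.502,.2774,.1484],Rt([0,-1,-1],[1,0,0]))
k=manip.get_calibration("wrist");a=manip.grab_frame("wrist")
for q in "square_panel hanger hook_left".split():
    print(q,[(np.round(d["at"],3).tolist(),round(d["p"],2)) for d in manip.landmark_of(q,"wrist")][:3])
cv2.imwrite("pics/f.png",cv2.resize(a,(800,600))[:,:,::-1])
E
```

```text
time: 6.4
position: [0.5034, 0.3592, 0.2338]
tcp_rot: [179.8, 45.0, 89.8]
wrist_force: [0.0, -0.2, 0.3]
gripper_width: 0.0566
finger_force: 0.0
[ 46.70661049  39.14815557  58.40290823 -32.27347012 114.58706652
  41.73684023]
turn [0.001, -0.001, -0.003] deg 0.2 shift [2.5, -1.6, 118.2]
square_panel [([0.661, 0.4, 0.079], 0.9), ([0.501, 0.26, 0.133], 0.76), ([0.514, -0.174, 0.01], 0.36)]
hanger [([0.504, 0.263, 0.241], 0.71), ([0.625, -0.201, 0.012], 0.41), ([0.576, 0.164, -0.001], 0.39)]
hook_left [([0.505, 0.261, 0.241], 0.86)]
```

View pics/f.png

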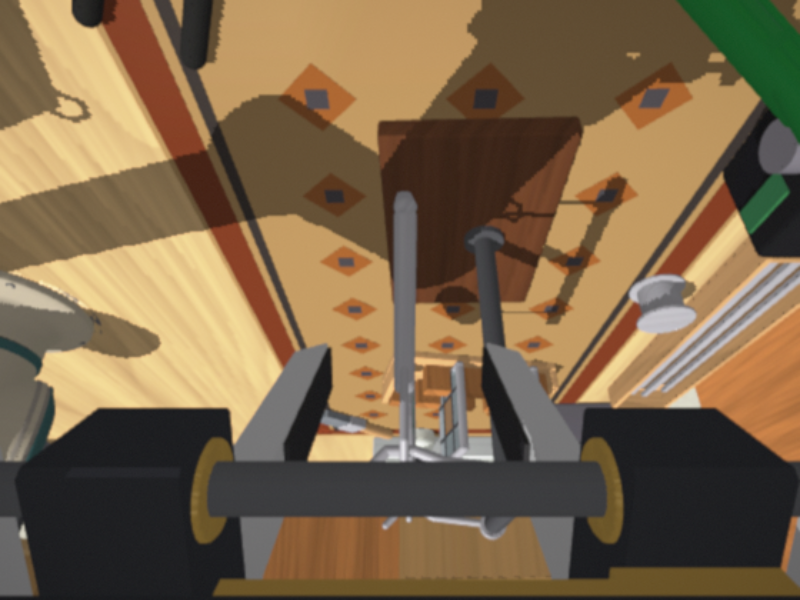

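The panel's edge, (405,200) to (410,390), lies centred between the fingers at 330 and 485. I'll advance and grip.

```bash
python3 -m jog '[0,0,0,1,0,25,0.6, 0,0,0,2,0,50,0.6, 0,0,0,2,0,75,0.6, 0,0,0,2,0,95,0.6, 0,0,0,2,0,110,0.6, 0,0,0,2,0,118,0.6, 0,0,0,2,0,118,0.6, 0,0,0,2,0,118,0.6]' 45
python3 -m jog '[0,0,0,0,0,0,0.3, 0,0,0,0,0,0,0.2, 0,0,0,0,0,0,0.15, 0,0,0,0,0,0,0.1, 0,0,0,0,0,0,0, 0,0,0,0,0,0,0, 0,0,0,0,0,0,0]' 45
```

```text
time: 7.6
position: [0.5037, 0.2769, 0.1483]
tcp_rot: [179.8, 45.0, 89.8]
wrist_force: [0.4, 0.0, 0.4]
gripper_width: 0.0562
finger_force: 0.0
time: 8.48
position: [0.5038, 0.2764, 0.1479]
tcp_rot: [179.8, 45.0, 89.8]
wrist_force: [1.9, 0.3, 0.3]
gripper_width: 0.0119
finger_force: 45.0
```

```bash
python3 - <<'E'
from h import *
p,r=tool();print(p,r.inv().apply([0,0,20]),r.inv().apply([-120,0,20]))
a=manip.grab_frame("scene");b=manip.grab_frame("top")
for c in("scene","top"):
  for q in "square_panel hanger hook_left".split():
    print(q,[(np.round(d["at"],3).tolist(),round(d["p"],2)) for d in manip.landmark_of(q,c)][:3])
c1=cv2.resize(a[140:260,300:400],(400,480),interpolation=3);c2=cv2.resize(b[170:242,155:215],(400,480),interpolation=3)
cv2.imwrite("pics/g.png",np.hstack([c1,c2])[:,:,::-1])
E
```

```text
[0.50384826 0.27637945 0.14791629] [-14.15084313   0.04387453 -14.13335465] [ -14.44476542 -119.95574001  -14.21158647]
square_panel [([0.178, 0.343, 0.074], 0.75), ([0.659, 0.402, 0.077], 0.68), ([0.504, 0.26, 0.131], 0.57)]
hanger [([0.66, 0.404, 0.184], 0.95), ([0.504, 0.261, 0.24], 0.81), ([0.184, 0.344, 0.184], 0.72)]
hook_left [([0.497, 0.261, 0.243], 0.8)]
square_panel [([0.658, 0.4, 0.076], 0.96), ([0.183, 0.344, 0.077], 0.82), ([0.506, 0.266, 0.128], 0.78)]
hanger [([0.186, 0.344, 0.181], 0.64), ([0.501, 0.261, 0.237], 0.6), ([0.663, 0.403, 0.186], 0.58)]
hook_left [([0.496, 0.261, 0.243], 0.81), ([0.504, 0.26, 0.134], 0.23)]
```

View pics/g.png

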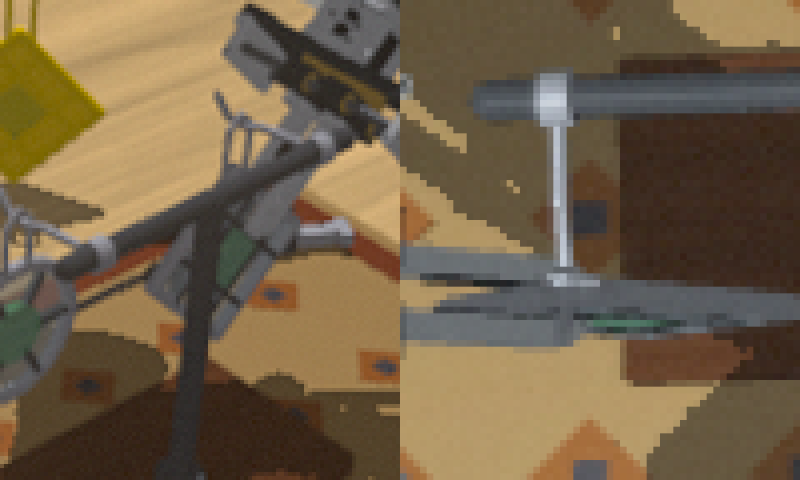

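The fingers hold the upper left edge of the panel, which still hangs on its hook. I'll raise it 20 mm.

```bash
python3 -m jog '[0,0,0,-2,0,-2,0, 0,0,0,-4,0,-4,0, 0,0,0,-6,0,-6,0, 0,0,0,-8.5,0,-8.5,0, 0,0,0,-11,0,-11,0, 0,0,0,-13,0,-13,0, 0,0,0,-14.2,0,-14.2,0, 0,0,0,-14.2,0,-14.2,0, 0,0,0,-14.2,0,-14.2,0]' 45
python3 - <<'E'
from h import *
a=manip.grab_frame("scene");b=manip.grab_frame("top")
for c in("scene","top"):
  for q in "square_panel hanger".split():
    print(q,[(np.round(d["at"],3).tolist(),round(d["p"],2)) for d in manip.landmark_of(q,c) if abs(d["at"][1]-.26)<.03][:3])
E
```

```text
time: 10.0
position: [0.5033, 0.2763, 0.1679]
tcp_rot: [179.9, 45.1, 89.8]
wrist_force: [0.3, 0.4, -2.8]
gripper_width: 0.0115
finger_force: 44.9
square_panel [([0.503, 0.261, 0.151], 0.85)]
hanger [([0.501, 0.265, 0.258], 0.7)]
square_panel [([0.506, 0.262, 0.149], 0.81)]
hanger [([0.506, 0.261, 0.256], 0.86)]
```

Wrist load is 2.8 N (the panel's weight) and the hanger is at 0.257, so it is clear. I'll draw it off to -x.

```bash
python3 -m jog '[0,0,0,0,-5,0,0, 0,0,0,0,-14,0,0, 0,0,0,0,-25,0,0, 0,0,0,0,-38,0,0, 0,0,0,0,-52,0,0, 0,0,0,0,-66,0,0, 0,0,0,0,-80,0,0, 0,0,0,0,-92,0,0, 0,0,0,0,-100,0,0, 0,0,0,0,-100,0,0]' 45
python3 - <<'E'
from h import *
print(manip.observe()["qpos"])
rel([.40,.20,.36],Rt([0,0,-1],[np.cos(.2007),-np.sin(.2007),0]))
E
```

```text
time: 11.55
position: [0.403, 0.2766, 0.168]
tcp_rot: [179.9, 45.0, 89.8]
wrist_force: [-0.6, 0.7, -3.0]
gripper_width: 0.0113
finger_force: 44.9
[ 48.09388719  31.01039566  83.99592612 -28.72808366 100.28144144
  52.14269912]
turn [0.08, 0.783, 0.189] deg 46.4 shift [-190.0, -2.6, -81.5]
```

```bash
python3 -m jog '[0,0,0,-10,0,-8,0, 0,0,0,-28,0,-18,0, 0,0,0,-50,0,-28,0, 0,0,0,-75,0,-38,0, 0,0,0,-100,0,-48,0, 0,0,0,-125,0,-58,0, 0,0,0,-150,-1,-68,0, 0,0,0,-172,-2,-76,0, 0,0,0,-185,-2,-81,0, 0,0,0,-190,-2,-81,0]' 45
python3 -m jog '[0.004,0.04,0.01,0,0,0,0, 0.012,0.12,0.03,0,0,0,0, 0.022,0.22,0.053,0,0,0,0, 0.034,0.33,0.08,0,0,0,0, 0.045,0.44,0.106,0,0,0,0, 0.056,0.55,0.133,0,0,0,0, 0.067,0.65,0.157,0,0,0,0, 0.075,0.73,0.177,0,0,0,0, 0.08,0.783,0.189,0,0,0,0, 0.08,0.783,0.189,0,0,0,0]' 45
python3 - <<'E'
from h import *
for c in("scene","top","wrist"):
  manip.grab_frame(c)
  for q in "square_panel hanger".split():
    print(c,q,[(np.round(d["at"],3).tolist(),round(d["p"],2)) for d in manip.landmark_of(q,c)][:4])
print(manip.observe()["qpos"])
p,r=tool();print(p,r.as_matrix().round(3).tolist())
E
```

```text
time: 12.8
position: [0.401, 0.1994, 0.3601]
tcp_rot: [179.8, 45.0, 89.8]
wrist_force: [-0.0, -0.0, -3.0]
gripper_width: 0.0111
finger_force: 44.9
time: 14.05
position: [0.4004, 0.1982, 0.3593]
tcp_rot: [-180.0, 0.1, 78.3]
wrist_force: [0.9, 0.2, -2.5]
gripper_width: 0.0115
finger_force: 44.9
scene square_panel [([0.402, 0.201, 0.337], 0.93), ([0.659, 0.405, 0.079], 0.67), ([0.179, 0.342, 0.076], 0.58)]
scene hanger [([0.657, 0.405, 0.184], 0.81), ([0.383, 0.124, 0.416], 0.59)]
top square_panel [([0.186, 0.345, 0.079], 0.64), ([0.658, 0.4, 0.077], 0.64), ([0.405, 0.202, 0.339], 0.54)]
top hanger [([0.658, 0.4, 0.185], 0.9), ([0.402, 0.2, 0.335], 0.68), ([0.183, 0.343, 0.183], 0.57), ([0.387, 0.125, 0.412], 0.53)]
wrist square_panel [([0.404, 0.201, 0.345], 0.79), ([0.179, 0.341, 0.075], 0.74)]
wrist hanger [([0.182, 0.342, 0.182], 0.68), ([0.405, 0.203, 0.342], 0.47)]
[ 1.76274997e+01  1.61915562e+00  8.24479204e+01 -3.42061312e-02
  9.59706248e+01  2.91370154e+01]
[0.40089423 0.19995895 0.35936388] [[0.2, 0.98, -0.0], [0.98, -0.2, -0.001], [-0.001, -0.0, -1.0]]
```

The panel centre is about 23 mm below the TCP and the hanger is at 45° (-y, up). I'll move it over slot 1.

```bash
python3 - <<'E'
from h import *
rel([.516,-.176,.25],Rt([0,0,-1],[np.cos(.2007),-np.sin(.2007),0]))
E
```

```text
turn [-0.0, 0.001, -0.0] deg 0.1 shift [-345.3, 187.9, 109.6]
```

```bash
python3 -m jog '[0,0,0,-12,6,0,0, 0,0,0,-40,22,0,0, 0,0,0,-80,44,0,0, 0,0,0,-120,66,0,0, 0,0,0,-160,88,0,0, 0,0,0,-200,110,0,0, 0,0,0,-240,132,0,0, 0,0,0,-280,154,0,0, 0,0,0,-315,172,0,0, 0,0,0,-335,183,0,0]' 45
python3 -m jog '[0,0,0,-5,3,10,0, 0,0,0,-9,5,30,0, 0,0,0,-10,5,55,0, 0,0,0,-10,5,80,0, 0,0,0,-10,5,100,0, 0,0,0,-10,5,110,0, 0,0,0,-10,5,110,0, 0,0,0,-10,5,110,0]' 45
python3 - <<'E'
from h import *
P,r=tool();print(P)
rel([.516,-.176,.135],Rt([0,0,-1],[np.cos(.2007),-np.sin(.2007),0]))
for c in("scene","top","wrist"):
  a=manip.grab_frame(c)
  for q in "square_panel hanger slot_1 tall_panel".split():
    print(c,q,[(np.round(d["at"],3).tolist(),round(d["p"],2)) for d in manip.landmark_of(q,c) if d["at"][1]<0][:3])
  if c!="top": cv2.imwrite(f"pics/h{c}.png",a[:,:,::-1])
s=cv2.resize(cv2.imread("pics/hscene.png")[240:390,170:320],(400,400),interpolation=3)
w=cv2.resize(cv2.imread("pics/hwrist.png")[60:260,200:400],(400,400),interpolation=3)
cv2.imwrite("pics/h.png",np.hstack([s,w]))
E
```

```text
time: 15.75
position: [0.513, -0.1678, 0.3593]
tcp_rot: [-180.0, 0.0, 78.3]
wrist_force: [-0.0, 0.4, -2.8]
gripper_width: 0.0116
finger_force: 44.9
time: 16.75
position: [0.5164, -0.176, 0.2506]
tcp_rot: [179.9, 0.0, 78.5]
wrist_force: [-0.4, 0.7, -2.1]
gripper_width: 0.0116
finger_force: 44.9
[ 0.51643086 -0.17602003  0.25063273]
turn [0.002, 0.001, -0.001] deg 0.1 shift [0.0, -0.6, 115.6]
scene square_panel [([0.521, -0.177, 0.227], 0.9)]
scene hanger [([0.5, -0.25, 0.307], 0.96)]
scene slot_1 [([0.623, -0.199, 0.012], 0.96), ([0.513, -0.178, 0.012], 0.6)]
scene tall_panel [([0.569, -0.184, 0.081], 0.77), ([0.529, -0.517, -0.0], 0.4)]
top square_panel [([0.518, -0.176, 0.226], 0.72)]
top hanger [([0.503, -0.252, 0.3], 0.54)]
top slot_1 [([0.623, -0.196, 0.01], 0.71), ([0.52, -0.175, 0.01], 0.63)]
top tall_panel [([0.57, -0.187, 0.075], 0.68)]
wrist square_panel [([0.52, -0.174, 0.23], 0.87)]
wrist hanger []
wrist slot_1 [([0.623, -0.202, 0.011], 0.7), ([0.516, -0.18, 0.011], 0.69)]
wrist tall_panel [([0.568, -0.182, 0.075], 0.81)]
```

View pics/h.png

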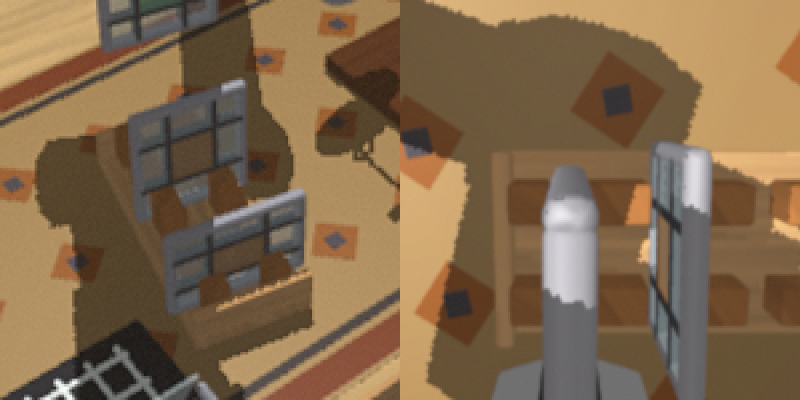

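The panel hangs plumb over slot 1, and the averaged slot estimates (0.516,-0.176) match the TCP. Descending.

```bash
python3 -m jog '[0,0,0,0,-0.5,15,0, 0,0,0,0,-0.5,35,0, 0,0,0,0,-0.5,60,0, 0,0,0,0,-0.5,80,0, 0,0,0,0,-0.5,98,0, 0,0,0,0,-0.5,110,0, 0,0,0,0,-0.5,115,0, 0,0,0,0,-0.5,115,0]' 45
python3 -m jog '[0,0,0,0,0,2,0, 0,0,0,0,0,4,0, 0,0,0,0,0,6,0, 0,0,0,0,0,8,0, 0,0,0,0,0,10,0, 0,0,0,0,0,12,0, 0,0,0,0,0,12,0]' 45
```

```text
time: 18.5
position: [0.5155, -0.1761, 0.1346]
tcp_rot: [-180.0, 0.0, 78.4]
wrist_force: [-0.1, -1.0, -3.1]
gripper_width: 0.0118
finger_force: 44.9
time: 19.38
position: [0.5153, -0.176, 0.1225]
tcp_rot: [-180.0, 0.0, 78.4]
wrist_force: [0.1, -0.3, -3.3]
gripper_width: 0.0116
finger_force: 44.9
```

It's in the slot with no side or upward force. Continuing.

```bash
python3 -m jog '[0,0,0,0,0,3,0, 0,0,0,0,0,6,0, 0,0,0,0,0,10,0, 0,0,0,0,0,14,0, 0,0,0,0,0,18,0, 0,0,0,0,0,22,0, 0,0,0,0,0,25,0, 0,0,0,0,0,27,0, 0,0,0,0,0,27,0]' 45
```

```text
time: 20.5
position: [0.5154, -0.1761, 0.0956]
tcp_rot: [-180.0, 0.0, 78.4]
wrist_force: [-0.5, -0.3, -2.0]
gripper_width: 0.0119
finger_force: 44.9
```

```bash
python3 -m jog '[0,0,0,0,0,1,0, 0,0,0,0,0,2,0, 0,0,0,0,0,3,0, 0,0,0,0,0,4,0, 0,0,0,0,0,4,0]' 45
```

```text
time: 21.12
position: [0.5154, -0.1761, 0.0916]
tcp_rot: [-180.0, 0.0, 78.4]
wrist_force: [-0.2, 0.0, -2.3]
gripper_width: 0.0114
finger_force: 44.9
```

```bash
python3 -m jog '[0,0,0,0,0,0.5,0, 0,0,0,0,0,1,0, 0,0,0,0,0,1.5,0, 0,0,0,0,0,1.5,0]' 45; python3 -m jog '[0,0,0,0,0,0.5,0, 0,0,0,0,0,1,0, 0,0,0,0,0,1,0]' 45
```

```text
time: 21.62
position: [0.5155, -0.1761, 0.0902]
tcp_rot: [180.0, 0.0, 78.4]
wrist_force: [0.6, -0.7, -3.2]
gripper_width: 0.0116
finger_force: 44.9
time: 22.0
position: [0.5154, -0.1761, 0.0892]
tcp_rot: [-180.0, 0.0, 78.4]
wrist_force: [0.2, 0.0, -3.1]
gripper_width: 0.0115
finger_force: 44.9
```

```bash
python3 -m jog '[0,0,0,0,0,0.5,0, 0,0,0,0,0,1,0, 0,0,0,0,0,1,0]' 45; python3 -m jog '[0,0,0,0,0,0.5,0, 0,0,0,0,0,1,0, 0,0,0,0,0,1,0]' 45
```

```text
time: 22.38
position: [0.5155, -0.1761, 0.0882]
tcp_rot: [180.0, 0.0, 78.4]
wrist_force: [-0.4, -0.9, -2.4]
gripper_width: 0.0115
finger_force: 44.9
time: 22.75
position: [0.5156, -0.1762, 0.0882]
tcp_rot: [180.0, 0.0, 78.4]
wrist_force: [-1.1, 0.6, 4.9]
gripper_width: 0.0116
finger_force: 44.9
```

Contact with the floor (+4.9 N). Releasing with a small opening so the fingers stay clear of the tall panel.

```bash
python3 -m jog '[0,0,0,0,0,-0.3,0, 0,0,0,0,0,-0.3,0.13, 0,0,0,0,0,-0.3,0.16, 0,0,0,0,0,-0.3,0.2, 0,0,0,0,0,-0.3,0.25, 0,0,0,0,0,-0.3,0.32, 0,0,0,0,0,-0.3,0.32, 0,0,0,0,0,-0.3,0.32]' 10
python3 -m jog '[0,0,0,0,0,-8,0.32, 0,0,0,0,0,-20,0.32, 0,0,0,0,0,-40,0.32, 0,0,0,0,0,-65,0.32, 0,0,0,0,0,-95,0.32, 0,0,0,0,0,-130,0.32, 0,0,0,0,0,-170,0.32, 0,0,0,0,0,-210,0.32, 0,0,0,0,0,-210,0.32]'
python3 - <<'E'
from h import *
for c in("scene","top","wrist"):
  a=manip.grab_frame(c)
  for q in "square_panel hanger tall_panel wide_panel round_panel".split():
    print(c,q,[(np.round(d["at"],3).tolist(),round(d["p"],2)) for d in manip.landmark_of(q,c) if d["at"][1]<.1][:2])
  if c=="scene": s=a[225:375,170:320]
  if c=="wrist": w=a[40:260,180:400]
cv2.imwrite("pics/i.png",np.hstack([cv2.resize(x,(400,400),interpolation=3) for x in(s,w)])[:,:,::-1])
E
```

```text
time: 23.75
position: [0.5155, -0.1761, 0.0875]
tcp_rot: [180.0, 0.0, 78.4]
wrist_force: [-0.6, 0.2, -0.2]
gripper_width: 0.0301
finger_force: 0.0
time: 24.88
position: [0.5171, -0.1768, 0.3021]
tcp_rot: [179.5, 0.2, 78.4]
wrist_force: [0.1, 0.0, 0.1]
gripper_width: 0.0298
finger_force: 0.0
scene square_panel [([0.521, -0.176, 0.063], 0.76), ([0.677, -0.209, 0.06], 0.38)]
scene hanger [([0.504, -0.249, 0.146], 0.82)]
scene tall_panel [([0.566, -0.184, 0.081], 0.82)]
scene wide_panel [([0.679, -0.21, 0.06], 0.92)]
scene round_panel [([0.505, 0.06, 0.148], 0.84)]
top square_panel [([0.789, 0.046, -0.0], 0.64), ([0.521, -0.175, 0.063], 0.62)]
top hanger [([0.528, -0.519, -0.0], 0.68), ([0.6, -0.192, 0.001], 0.41)]
top tall_panel [([0.57, -0.19, 0.077], 0.49)]
top wide_panel [([0.675, -0.212, 0.059], 0.49)]
top round_panel [([0.503, 0.064, 0.152], 0.61), ([0.52, -0.173, 0.009], 0.38)]
wrist square_panel [([0.52, -0.177, 0.068], 0.59)]
wrist hanger [([0.507, -0.249, 0.147], 0.58)]
wrist tall_panel [([0.566, -0.183, 0.073], 0.55)]
wrist wide_panel [([0.68, -0.207, 0.06], 0.87)]
wrist round_panel []
```

View pics/i.png

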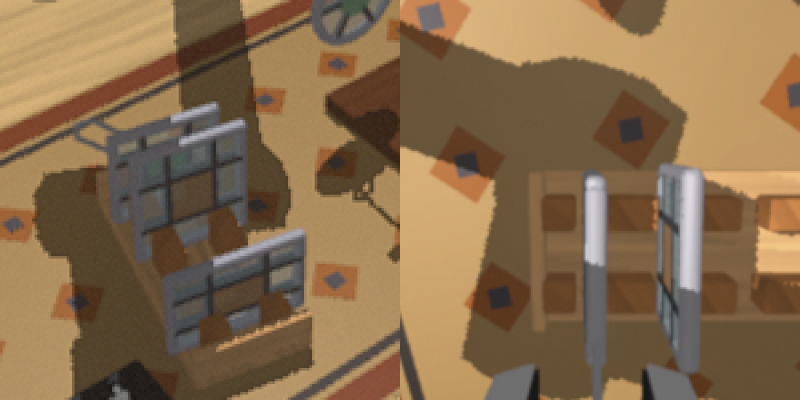

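The panel stands in slot 1 (wrist crop, x about 595), upright with its hanger at the upper -y corner, and its neighbours are unmoved.

```bash
python3 -c "from cell import manip; print(manip.close_job())"
```

```text
the job is handed in; nothing more can be done
None
```

The square panel is off its hook and stands upright in slot 1 of the rack, hanger at an upper corner. The last pictures show the round panel and both racked panels where they were, and I handed the job in at about 25 s of the 56 s; it returned no verdict.

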